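# Set out the bench for stone setting

## Robot

A 6-joint arm with a two-finger parallel gripper is mounted at the origin on a cart in front of the work surface, level with it; the furniture and walls round the work are solid. World frame = base frame: x ahead of the robot, y to its left, z up, the work surface at z = 0. Lengths are in m, angles in rad, forces in N, time in s.
With the tool pointing down it reaches from about 0.2 to 0.875 m from the base axis. Payload 3.4 kg.
Tool frame: the origin (TCP) lies on the centre line of the jaws, within the pads' length; the fingertips stand 19 mm ahead of it and the grasp point (between the pads) is the TCP; z points along the fingers, x is the direction in which the jaws open and shut, and the axes are right-handed (so a half turn about z gives the same grasp; the last joint's range is limited). The gripper opens to 94 mm and grips with 3 to 60 N. Pads are 16 mm wide; open, the fingers measure 119 mm over their backs; the gripper's body (75 mm by 177 mm) begins 78 mm behind the grasp point.
Start: joints at [-0.121, 0.276, 1.505, -0, 1.361, -0.121], TCP at [0.575, -0, 0.224] pointing down, gripper open.
Joint ranges: [-2.89, 2.89], [-0.75, 2.08], [0.22, 2.7], [-1.18, 4.32], [0.11, 2.71], [-2.7, 2.7]. Speed limits (rad/s): [2.57, 2.57, 3.14, 3.14, 3.14, 3.14].

## Interface

Orientations are given as a unit quaternion [x, y, z, w].
In Python, from cell import * gives the robot as it stands. The module is installed in compiled form; this text tells all that it offers.
- The arm moves only by the shell command python3 -m inch 'ROWS' [FORCE]. ROWS is JSON, a list of rows, each a list of 3 entries, a list of its own where there are three numbers: the shift along the tool's x, y, z in cm, then the turn, a rotation vector about the tool's x, y, z in rad, then the opening, from -1 (shut) to 1 (fully open). In form: [[[tx, ty, tz], [wx, wy, wz], hand], ...]. A call has 1 to 12 rows; each row shifts and turns the commanded pose from where the row before left it, along the tool's axes as they then stand; what a row does not reach is not made up. A row lasts 1/10 s, in which the tool goes at most 50 mm and 8.59 degrees, less where a joint would pass 70% of its speed; a pose out of reach is approached as far as the arm can. A call with a gripper value outside its range is refused whole. The fingers move at their own pace and stop on an object; FORCE is the grip in N (left out, the last holds). Time passes only in rows, so rows that do not move let the fingers close. It gives the time, the measured TCP pose, the force and the opening at its end, in the units of the state.
- get_state(): the state, without advancing time (a new reading comes with each control period).
- capture(name): name is "scene" or "side" or "wrist"; returns a dict with "image" (384x512x3 uint8, red, green, blue), "range_z" (384x512 float32, m along the optical axis (not along the pixel's ray), 0 where there is no reading), "camera_matrix" (3x3 intrinsics, pixels), "origin" and "rotation" of the camera in the world. Camera axes: x right, y down, z forward; pixel columns grow to the right and rows downward; lengths in m; the calibration is good to about 2 mm. A picture is of the moment at which its call begins.
- job_done(): hands the job in, once; it reports no verdict.
The state is a dict: "time": time; "qpos": joint angles; "joint_vel": joint speeds; "effort": joint torques, N m; "eef_pos": TCP position; "ee_rot": TCP orientation; "contact_force": force on the tool from outside, world axes, zero at the start; "moment": the same for the moment, N m; "finger_gap": finger opening in m.
Only numpy, scipy, OpenCV 4.12 (cv2) and the standard library are available. Lean on these libraries where they do the work, as an engineer would, in place of code of your own. Each camera call takes 0.05 s, during which the arm holds its last target.

## Task

Set out the bench for the next stone-setting job: stand the flux pot midway between the two bur tubs, in line with them, and stand the round brass tin just beyond the left end (seen from the robot) of the lidded white card box, in line with the box's length, leaving about 3 cm of clear bench between tin and box. Then put the little stone box centred on top of the brass tin, and stand the loupe upright in the middle of the card box's lid. Leave the card box and the two bur tubs where they stand, and let go of everything.

Things in the scene. Friction and masses are not known exactly. Their poses are not given: they have to be found in the camera images.
- dome_a: The right-hand one (smaller y) of two like bur tubs: a round tan base, 54 mm across, with a clear domed cover, 70 mm high in all, 0.25 kg, loose; a landmark, not to be moved. Origin: centre of its underside. Its y axis points to the centre of the other tub, dome_b, which stands 160 mm away (106 mm of clear bench between them); the pair lies roughly left to right.
- dome_b: The left-hand one (larger y) of the two bur tubs, same shape and size as dome_a. Origin: centre of its underside, 160 mm from dome_a's along dome_a's y axis. Keep clear, at the left, of a motor hanging at (0.62, 0.36) from 0.39 m up and its handpiece at (0.64, 0.37), 0.08 to 0.19 m up.
- lidded_box: Closed white card box with a flat lid, 47 mm (x) by 67 mm (y), 23 mm high, 0.3 kg, loose; a landmark, not to be moved. Origin: centre of its underside. Its y axis runs along its length and points to its left end seen from the robot (turned at most 0.2 rad from world y).
- flux_pot: Small tan stone flux pot, round, crusted, with a raised rim and a pale patch in the middle of its uneven top: narrower but taller than the brass tin. 53 mm in diameter (52 mm at the height to grip, 5 to 22 mm up), 32 mm high, 0.16 kg. Origin: centre of its underside; z up. Goes midway between the bur tubs, 80 mm along dome_a's y axis.
- brass_tin: Flat round brass tin with a plain smooth lid (the lid is fast): wider and lower than the flux pot, and not the like tin that stands out of reach at the far back right. 62 mm in diameter, 23 mm high, 0.12 kg. Origin: centre of its underside; z up. Goes in line with the card box on its left: centre 95 mm from the box's centre along the box's y axis, which leaves 30 mm clear.
- stone_box: Small square stone box of clear and white plastic showing a blue inside, 44 mm (x) by 42 mm (y), 22 mm high, 0.05 kg, closed (the lid is fast). Origin: centre of its underside (within 1 mm); z up. Any turn. Goes on the brass tin's lid. The fixed white vise plate, 16 mm high, may be near it: the plate's far edge runs from about (0.52, 0.0) to (0.62, -0.14).
- loupe_stand: Small black standing loupe: a square foot, a stage 20 mm up and a round lens ring 28 mm in diameter at the top (26 to 31 mm up), 29 mm (x) by 28 mm (y), 31 mm high, 0.07 kg. Origin: centre of its underside; z up. Can be gripped over the lens ring and stage across its x or y axis. Any turn. Goes on the card box's lid. Lamp hood at the right: x 0.40 to 0.58, y below -0.53, from 0.25 m up.
Mind the look-alikes: they are no part of the job. Leave any pink look-alike of the loupe_stand alone.

How it is judged:
By the outcome, as a careful person would: the job done as asked, in the order asked, and still so for the second after the job is handed in, with the robot touching nothing.
It also fails if it takes over 115 s, if anything falls off the work surface, if the arm or the gripper's body presses on something with over 40 N, if the wrist force passes 120 N, or if a joint passes its speed limit or range.

## Working session

There is one attempt and no reset: what is moved stays moved. The work goes in short steps, Python scripts to look and compute and a shell command to move; the robot and the scene stay as the last step left them, time stands still between calls to the robot, and variables do not carry over. Pictures are saved under pics/ and viewed, and the job is handed in when it is done.

```bash
mkdir -p pics; cat > h.py <<'E'
from cell import *
import numpy as np, cv2, pickle
def grab(n,tag):
    c=capture(n); pickle.dump(c,open(f'pics/{tag}.pkl','wb')); 
    cv2.imwrite(f'pics/{tag}.png',cv2.cvtColor(c['image'],cv2.COLOR_RGB2BGR)); return c
def load(tag): return pickle.load(open(f'pics/{tag}.pkl','rb'))
def ray(c,u,v,z):
    K=np.array(c['camera_matrix']);R=np.array(c['rotation']);o=np.array(c['origin'])
    d=R@np.linalg.inv(K)@np.array([u,v,1.]); return o+d*(z-o[2])/d[2]
def proj(c,p):
    K=np.array(c['camera_matrix']);R=np.array(c['rotation']);o=np.array(c['origin'])
    q=K@(R.T@(np.array(p)-o)); return q[:2]/q[2]
def cloud(c):
    K=np.array(c['camera_matrix']);R=np.array(c['rotation']);o=np.array(c['origin'])
    d=c['range_z']; v,u=np.mgrid[:d.shape[0],:d.shape[1]]
    X=np.stack([(u-K[0,2])/K[0,0]*d,(v-K[1,2])/K[1,1]*d,d],-1)
    P=X@R.T+o; P[d==0]=np.nan; return P
E
python3 - <<'E'
from h import *
for n in ['scene','side','wrist']:
    c=grab(n,n+'0'); print(n,c['origin'],np.round(c['rotation'],3).tolist())
print(get_state())
E
```

```text
scene [0.08623276 0.56524754 0.79794209] [-0.316, 0.869, -0.357, 0.132]
side [ 0.7215535  -0.6140608   0.88989665] [0.945, 0.106, -0.036, -0.308]
wrist [0.57590121 0.07771804 0.38388024] [0.991, -0.0, -0.001, 0.133]
{'time': 0.15, 'qpos': array([-1.21002741e-01,  2.76446375e-01,  1.50578900e+00, -2.81473249e-05,
        1.36070879e+00, -1.20993675e-01]), 'joint_vel': array([ 0.00176951,  0.00071422, -0.00569313,  0.00178805, -0.00045411,
       -0.00067863]), 'effort': array([ 2.15351523e-03, -4.04925048e+01, -2.37432325e+01,  7.02095032e-02,
        3.15094914e-02, -7.84152348e-05]), 'eef_pos': array([5.74618788e-01, 2.90913423e-05, 2.23826602e-01]), 'ee_rot': array([ 9.99999772e-01, -1.58863416e-06, -6.72474513e-04, -6.79040475e-05]), 'contact_force': array([ 0.19159851, -0.0609274 , -0.1790566 ]), 'moment': array([ 0.04367065, -0.02399935,  0.01613988]), 'finger_gap': 0.09361029150739611}
```

```bash
sed -i "s/R=np.array(c\['rotation'\])/R=Rot.from_quat(c['rotation']).as_matrix()/; s/^import numpy as np/from scipy.spatial.transform import Rotation as Rot\nimport numpy as np/" h.py; python3 - <<'E'
from h import *
for n in ['scene0','side0','wrist0']:
    c=load(n); P=cloud(c); print(n,c['camera_matrix'][0,0],np.nanmedian(P[...,2]),[np.round(P[i,j],3).tolist() for i,j in [(200,150),(200,256),(300,350)]])
E
```

```text
scene0 371.0570497650392 0.10614270406085458 [[0.771, 0.214, 0.044], [0.557, 0.009, 0.023], [0.196, 0.096, -0.003]]
side0 352.5561633728548 0.012566237097777155 [[0.112, 0.061, -0.267], [0.569, -0.022, -0.002], [0.873, -0.271, -0.0]]
wrist0 298.4504000516627 0.011077360714114026 [[0.431, -0.035, 0.0], [0.573, -0.035, -0.001], [0.702, -0.171, 0.026]]
```

View pics/scene0.png

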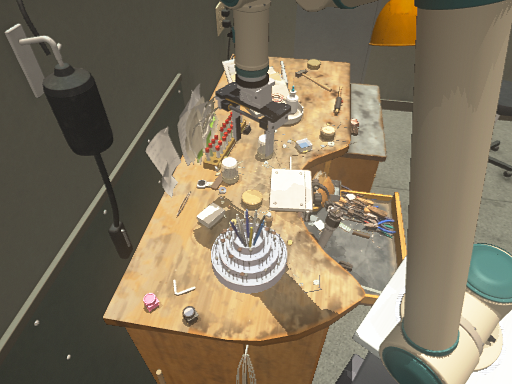

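View pics/side0.png

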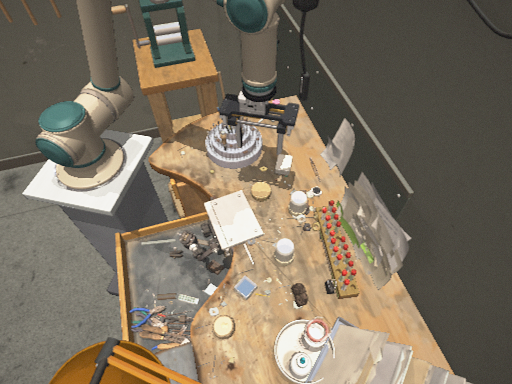

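View pics/wrist0.png

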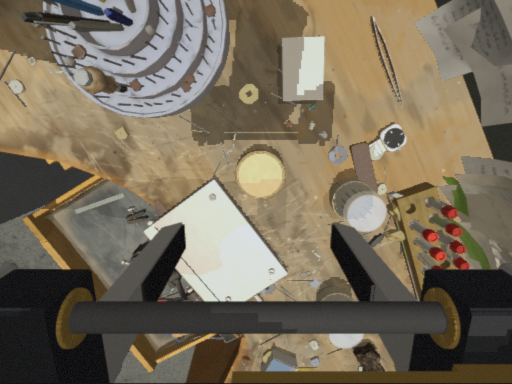

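```bash
python3 - <<'E'
from h import *
def crop(tag,boxes,out):
    im=cv2.imread(f'pics/{tag}.png'); ts=[]
    for (u,v,w) in boxes:
        u0=max(0,u-w);v0=max(0,v-w)
        ts.append(cv2.resize(im[v0:v0+2*w,u0:u0+2*w],(260,260),interpolation=cv2.INTER_CUBIC))
    while len(ts)<6: ts.append(np.zeros((260,260,3),np.uint8))
    cv2.imwrite(out,np.vstack([np.hstack(ts[:3]),np.hstack(ts[3:6])]))
crop('scene0',[(252,200,30),(327,131,30),(314,65,30),(304,146,25),(190,313,25),(151,301,25)],'pics/c1.png')
crop('side0',[(261,190,25),(223,328,25),(246,288,25),(330,287,25),(299,293,25),(316,190,25)],'pics/c2.png')
for t,l in [('scene0',[(252,197),(327,130),(314,65),(304,146),(190,313),(151,301),(214,215),(230,162),(265,140)]),('side0',[(261,189),(223,326),(246,288),(330,287),(299,293),(316,190),(299,200),(285,247),(285,162)])]:
    P=cloud(load(t)); 
    for u,v in l: print(t,u,v,np.round(P[v,u],3))
E
```

```text
scene0 252 197 [0.574 0.007 0.023]
scene0 327 130 [ 0.58  -0.403  0.027]
scene0 314 65 [ 0.888 -0.785  0.021]
scene0 304 146 [ 0.595 -0.286  0.02 ]
scene0 190 313 [0.445 0.367 0.029]
scene0 151 301 [0.535 0.404 0.027]
scene0 214 215 [0.611 0.126 0.021]
scene0 230 162 [ 0.69  -0.028  0.068]
scene0 265 140 [0.526 0.011 0.254]
side0 261 189 [0.579 0.004 0.023]
side0 223 326 [ 0.582 -0.411  0.032]
side0 246 288 [ 0.611 -0.307  0.023]
side0 330 287 [ 0.818 -0.255  0.018]
side0 299 293 [ 0.743 -0.29   0.024]
side0 316 190 [0.743 0.047 0.009]
side0 299 200 [ 0.699 -0.043  0.07 ]
side0 285 247 [ 0.688 -0.196  0.07 ]
side0 285 162 [0.63  0.126 0.023]
```

View pics/c1.png

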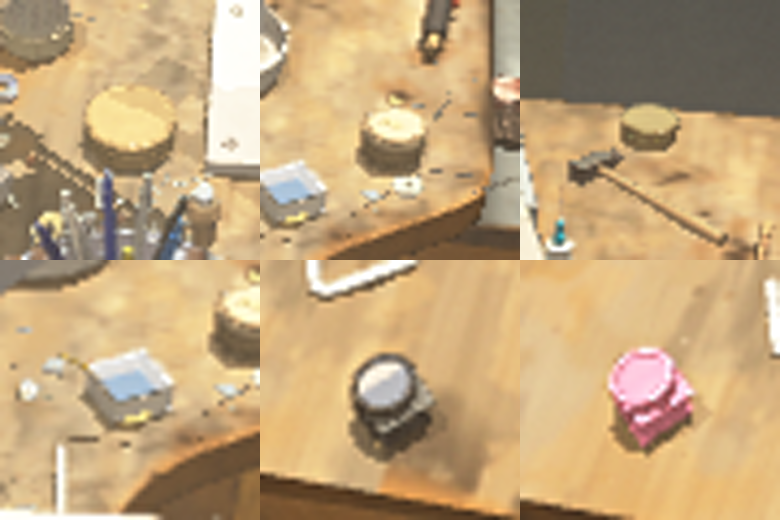

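View pics/c2.png

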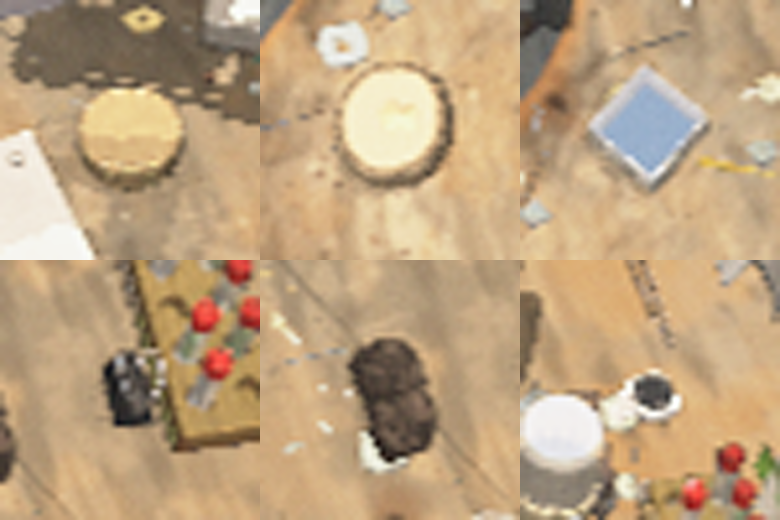

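```bash
cat > m.py <<'E'
from h import *
def circ(P,c,z0,z1,r=.045):
    P=P.reshape(-1,3); m=(np.hypot(P[:,0]-c[0],P[:,1]-c[1])<r)&(P[:,2]>z0)&(P[:,2]<z1); Q=P[m]
    if len(Q)<5: return len(Q),None
    (x,y),rr=cv2.minEnclosingCircle((Q[:,:2]*1000).astype(np.float32)); b=cv2.minAreaRect((Q[:,:2]*1000).astype(np.float32))
    return len(Q),'circ',np.round([x,y,rr],1),'mean',np.round(Q.mean(0)*1000,1),'rect',np.round(b[0],1),np.round(b[1],1),round(b[2],1)
E
python3 - <<'E'
from m import *
for t in ['scene0','side0','wrist0']:
    P=cloud(load(t)); print(t)
    for n,c,z0,z1,r in [('tin',(.577,.005),.02,.026,.045),('pot',(.582,-.407),.025,.04,.04),('stone',(.607,-.3),.018,.028,.04),('loupe',(.447,.365),.02,.036,.03),('box',(.62,.125),.02,.027,.06),('domeb',(.694,-.04),.05,.075,.05),('domea',(.688,-.196),.05,.075,.05),('domebB',(.694,-.04),.01,.03,.05),('domeaB',(.688,-.196),.01,.03,.05)]:
        print(n,*circ(P,c,z0,z1,r))
P=cloud(load('scene0')).reshape(-1,3)
for x in np.arange(.35,.8,.03):
    print('%.2f'%x,[int(1000*np.max(P[(abs(P[:,0]-x)<.015)&(abs(P[:,1]-y)<.015)&(P[:,2]<.3),2],initial=-.05)) for y in np.arange(-.15,.42,.03)])
E
```

```text
scene0
tin 208 circ [575.5   6.2  31. ] mean [576.    7.2  21.8] rect [577.    5.5] [59.1 58.4] 61.3
pot 103 circ [ 578.8 -405.3   25.8] mean [ 578.2 -404.    27.8] rect [ 578.7 -404.3] [45.1 48.1] 32.3
stone 98 circ [ 605.1 -301.    29.1] mean [ 605.6 -298.3   20.6] rect [ 606.2 -298.3] [41.1 47.2] 58.8
loupe 136 circ [448.4 367.1  16.6] mean [450.  367.5  27.3] rect [450.8 366.4] [27.9 26.9] 71.8
box 251 circ [625.  126.7  40.2] mean [624.3 126.9  21.8] rect [624.9 126.8] [46.9 67.9] 1.7
domeb 195 circ [694.4 -27.8  24.7] mean [689.9 -23.7  63.8] rect [693.8 -27.3] [47.5 46.6] 14.3
domea 76 circ [ 685.9 -185.1   24.3] mean [ 688.7 -175.3   63.5] rect [ 693.4 -179. ] [19.4 48.6] 39.4
domebB 97 circ [695.9 -22.4  32. ] mean [684.4 -15.3  19.1] rect [694.1 -18.3] [62.5 41.5] 28.6
domeaB 49 circ [ 683.  -184.8   25.3] mean [ 681.2 -168.3   18.3] rect [ 677.7 -175.2] [50.7 23.5] 29.0
side0
tin 252 circ [579.8   3.1  31.3] mean [579.6   1.9  23.4] rect [578.8   2.9] [59.9 59.9] 60.3
pot 385 circ [ 581.  -408.7   25.5] mean [ 581.4 -409.5   29.7] rect [ 581.8 -409. ] [49.5 50. ] 16.1
ston
[... 1892 characters left out ...]
[13, 14, 13, 12, 24, 24, 23, 0, 7, 2, 0, 0, 0, 1, 0, 0, 4, 1, 31]
0.59 [14, 15, 13, 0, 23, 27, 24, 0, 23, 21, 23, 1, 1, 0, 0, 0, 1, 0, 0]
0.62 [11, 12, 0, 0, 0, 299, 20, 7, 25, 25, 24, 0, 0, 0, 0, 1, 0, 299, 205]
0.65 [2, 1, 0, 0, 0, 288, 0, 6, 23, 23, 23, 1, 0, 0, 0, 1, 0, 212, 247]
0.68 [62, 0, 1, 68, 70, 68, 9, 0, 0, 1, 0, 0, 0, 0, 1, 0, 245, 299, 299]
0.71 [0, 2, 15, 68, 71, 70, 11, 0, 0, 1, 5, 7, 1, 0, 245, 299, 298, 299, -50]
0.74 [1, 0, -4, 22, 27, 9, 10, 11, 3, 4, 125, 118, 0, 299, 299, 298, -50, -50, -50]
0.77 [0, 66, 71, 72, 70, 24, 0, 7, 0, 123, 158, 247, 299, 299, 282, -50, -50, -50, -50]
0.80 [73, 73, 74, 73, 72, 26, 1, 121, 202, 246, 299, 299, 299, -50, -50, -50, -50, -50, -50]
```

```bash
python3 -m inch '[[[0.1,4.5,0],[0,0,0],1],[[0.1,4.5,0],[0,0,0],1],[[0.1,4.5,0],[0,0,0],1],[[0.1,4.5,0],[0,0,0],1],[[0.1,4.5,0],[0,0,0],1],[[0,4.5,0],[0,0,0],1],[[0,4.5,0],[0,0,0],1],[[0,4.5,0],[0,0,0],1],[[0,4.7,0],[0,0,0],1],[[0,0,0],[0,0,0],1]]' 20; python3 - <<'E'
from m import *
c=grab('wrist','w1');P=cloud(c)
for n,cc,z0,z1,r in [('pot',(.582,-.407),.025,.04,.04),('stone',(.607,-.3),.018,.028,.04)]: print(n,*circ(P,cc,z0,z1,r))
print(get_state()['eef_pos'],get_state()['ee_rot'])
E
```

```text
time: 1.15
eef_pos: [0.5789, -0.4135, 0.2226]
ee_rot: [1.0, -0.003, -0.001, 0.001]
contact_force: [-1.2, 0.8, -0.5]
finger_gap: 0.0939
pot 1366 circ [ 580.3 -408.5   25.9] mean [ 580.1 -407.5   29.6] rect [ 579.7 -407.8] [50.5 49.9] 88.4
stone 1480 circ [ 606.6 -301.2   29.1] mean [ 606.8 -300.9   22.1] rect [ 606.4 -301.8] [44.2 41.8] 63.0
[ 0.57915759 -0.40991257  0.22285018] [ 9.99997776e-01 -1.96432301e-03 -6.73338416e-04 -3.69396044e-04]
```

View pics/w1.png

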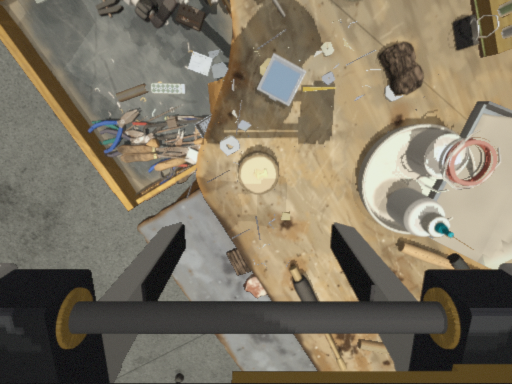

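```bash
python3 -m inch '[[[0.05,-0.1,4.5],[0,0,0],1],[[0,-0.1,4.5],[0,0,0],1],[[0,0,4.5],[0,0,0],1],[[0,0,3],[0,0,0],1],[[0,0,2],[0,0,0],1],[[0,0,1.5],[0,0,0],1],[[0,0,0],[0,0,0],1],[[0,0,0],[0,0,0],-1],[[0,0,0],[0,0,0],-1],[[0,0,0],[0,0,0],-1],[[0,0,0],[0,0,0],-1],[[0,0,0],[0,0,0],-1]]' 20
```

```text
time: 2.4
eef_pos: [0.5807, -0.4053, 0.0252]
ee_rot: [1.0, -0.0, 0.0, 0.0]
contact_force: [-0.0, 0.9, 0.1]
finger_gap: 0.0571
```

```bash
python3 -m inch '[[[0,0,0],[0,0,0],1],[[0,0.2,0.35],[0,0,0],1],[[0,0,0],[0,0,0],1],[[0,0,0],[0,0,0],-1],[[0,0,0],[0,0,0],-1],[[0,0,0],[0,0,0],-1],[[0,0,0],[0,0,0],-1],[[0,0,0],[0,0,0],-1],[[0,0,0],[0,0,0],-1],[[0,0,0],[0,0,0],-1],[[0,0,0],[0,0,0],-1]]' 20
```

```text
time: 3.5
eef_pos: [0.5802, -0.407, 0.021]
ee_rot: [1.0, 0.0, -0.0, -0.0]
contact_force: [-1.7, -0.5, 1.4]
finger_gap: 0.0503
```

```bash
python3 -m inch '[[[0,0,-2],[0,0,0],-1],[[0,0,-4],[0,0,0],-1],[[0,0,-4.5],[0,0,0],-1],[[0,0,-4.5],[0,0,0],-1],[[1,-3,0],[0,0,0],-1],[[1.5,-4,0],[0,0,0],-1],[[1.5,-4,0],[0,0,0],-1],[[1.5,-4,0],[0,0,0],-1],[[1.5,-4,0],[0,0,0],-1],[[1.5,-4,0],[0,0,0],-1],[[1.5,-4,0],[0,0,0],-1],[[1.1,-2.7,0],[0,0,0],-1]]' 20; python3 - <<'E'
from m import *
for n in ['wrist','side']:
    c=grab(n,n+'2');P=cloud(c)
    for nn,cc in [('b',(.696,-.03)),('a',(.686,-.19))]: print(n,nn,*circ(P,cc,.05,.075,.04))
P=cloud(load('side0')).reshape(-1,3)
for x in np.arange(.64,.82,.015): print('%.3f'%x,[int(1000*np.max(P[(abs(P[:,0]-x)<.0075)&(abs(P[:,1]-y)<.0075)&(P[:,2]<.3),2],initial=-.05)) for y in np.arange(-.23,.02,.015)])
print(get_state()['eef_pos'],get_state()['finger_gap'])
E
```

```text
time: 4.7
eef_pos: [0.6924, -0.1065, 0.1705]
ee_rot: [1.0, 0.001, 0.0, -0.001]
contact_force: [-0.8, 0.7, -1.6]
finger_gap: 0.0505
wrist b 2581 circ [697.  -30.5  24.9] mean [696.8 -30.   68.2] rect [696.9 -30.7] [48.5 48.4] 0.6
wrist a 131 circ [ 682.  -203.2   16.8] mean [ 681.4 -206.3   68.8] rect [ 681.  -206.8] [ 9.2 33.5] 73.6
side b 4 None
side a 299 circ [ 687.9 -191.1   25.3] mean [ 687.7 -195.3   66.9] rect [ 687.6 -192.4] [47.4 46.6] 11.2
0.640 [1, 2, 2, 3, 3, 5, 3, 2, 2, 2, 3, 4, 2, 1, 2, 282, 260]
0.655 [2, 1, 2, 27, 4, 5, 5, 2, 1, 3, 1, 2, 2, 1, 1, 2, 2]
0.670 [2, 69, 70, 71, 69, -50, 1, 1, 1, 1, 1, 3, 62, 70, 69, 0, 2]
0.685 [3, 71, 74, 73, 70, -50, -50, 1, 3, 1, 2, 9, 72, 72, 72, 66, -50]
0.700 [2, 71, 71, 72, 69, -50, 1, 1, 2, 6, 11, 19, 72, 72, 72, 71, -50]
0.715 [2, 4, 67, 67, 58, 2, 1, 0, 4, 4, 14, 21, 72, 72, 72, 67, -50]
0.730 [2, 1, 3, 1, 3, 1, 1, 1, 0, 21, 22, 18, 20, 21, 20, 12, 11]
0.745 [1, 2, 3, 3, 1, 2, 0, 3, 1, 11, 17, 3, 21, 27, 24, 6, 4]
0.760 [1, 1, 2, 0, 3, 2, 3, 1, 1, 9, 22, 63, 29, 29, 27, 2, 1]
0.775 [1, 1, 1, 2, 1, 1, 1, 6, 29, 29, 74, 74, 72, 70, 29, -3, 1]
0.790 [1, 1, 2, 2, 1, 27, 27, 67, 73, 71, 74, 27, 74, 74, 74, -50, 1]
0.805 [8, 0, 2, 27, 73, 73, 71, 74, 28, 73, 74, 74, 74, -50, -50, 42, 28]
[ 0.69296434 -0.10508867  0.17037884] 0.05027723867765985
```

View pics/wrist2.png

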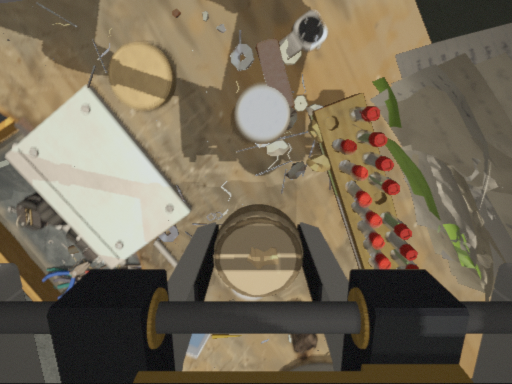

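View pics/side2.png

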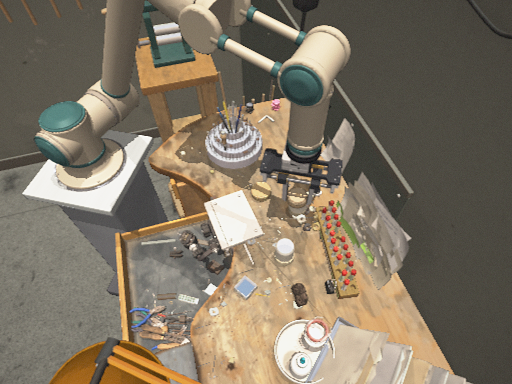

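```bash
python3 - <<'E'
from m import *
for t in ['wrist2','wrist0']:
    P=cloud(load(t)).reshape(-1,3)
    print(t,'y',np.arange(-.15,-.04,.01).round(2))
    for x in np.arange(.65,.78,.01): print('%.3f'%x,[int(1000*np.max(P[(abs(P[:,0]-x)<.005)&(abs(P[:,1]-y)<.005)&(P[:,2]<.1),2],initial=-.05)) for y in np.arange(-.15,-.04,.01)])
im=cv2.imread('pics/side0.png')[190:270,260:340]; im2=cv2.imread('pics/wrist2.png')[90:210,200:340]
cv2.imwrite('pics/c3.png',np.hstack([cv2.resize(im,(400,400),interpolation=2),cv2.resize(im2,(400,400),interpolation=2)]))
c=load('side0');print(proj(c,[.691,-.11,0]),proj(c,[.718,-.11,0]),proj(c,[.691,-.083,0]))
E
```

```text
wrist2 y [-0.15 -0.14 -0.13 -0.12 -0.11 -0.1  -0.09 -0.08 -0.07 -0.06 -0.05]
0.650 [3, 5, 0, 0, 2, 0, 0, 0, 0, 0, 0]
0.660 [0, 3, 1, 3, 2, 1, 0, 0, 0, 0, 0]
0.670 [-50, 0, 0, 0, 0, 0, 0, 0, 3, 0, 0]
0.680 [-50, -50, 0, 0, 0, 0, 0, 0, 4, 1, 70]
0.690 [-50, -50, 0, 0, 0, 3, 3, 0, 2, 7, 70]
0.700 [-50, -50, 0, 0, 0, 0, 3, 0, 14, 17, 70]
0.710 [-50, -50, 0, 0, 0, 0, 4, 2, 16, 21, 70]
0.720 [-50, 0, 0, 3, 4, 3, 17, 4, 13, 21, 61]
0.730 [0, 0, 0, 0, 0, 16, 21, 20, 7, 13, 4]
0.740 [0, 0, 0, 0, 0, 7, 18, 18, 0, 0, 3]
0.750 [0, 0, 0, 0, 0, 0, 9, 19, 19, 4, 24]
0.760 [0, 0, 0, 0, 0, 0, 11, 22, 26, 28, 27]
0.770 [0, 0, 0, 0, 3, 16, 26, 28, 28, 73, 72]
wrist0 y [-0.15 -0.14 -0.13 -0.12 -0.11 -0.1  -0.09 -0.08 -0.07 -0.06 -0.05]
0.650 [4, 4, 0, 0, 2, 0, 0, 0, 0, 1, 0]
0.660 [2, 1, 0, 2, 3, 1, 0, 0, 0, 0, 0]
0.670 [0, 0, 0, 0, 0, 0, 0, 0, 3, 0, 20]
0.680 [1, 0, 0, 0, 0, -1, 0, 0, 2, 0, 69]
0.690 [0, 0, 0, -1, -50, -50, -50, -50, 0, 4, 70]
0.700 [0, 0, -50, -50, -50, -50, -50, -50, -2, -50, 71]
0.710 [-50, -50, -50, -50, -50, -50, -50, -50, -50, -50, 69]
0.720 [-50, -50, -50, -50, -50, -50, 20, 5, -50, -50, -50]
0.730 [-50, -50, -50, -50, -50, 15, 20, 20, -50, -50, -50]
0.740 [-50, -50, -50, -50, 0, 8, 17, 18, -1, -50, -50]
0.750 [-50, -50, -50, 0, 0, 0, 8, 19, 19, 3, 24]
0.760 [-50, -2, 0, 0, 0, 0, 13, 21, 27, 27, 27]
0.770 [0, 0, 0, 0, 4, 26, 27, 27, 27, 73, 73]
[290.32424287 231.94524154] [299.62845807 233.77114216] [291.93466908 224.00820108]
```

View pics/c3.png

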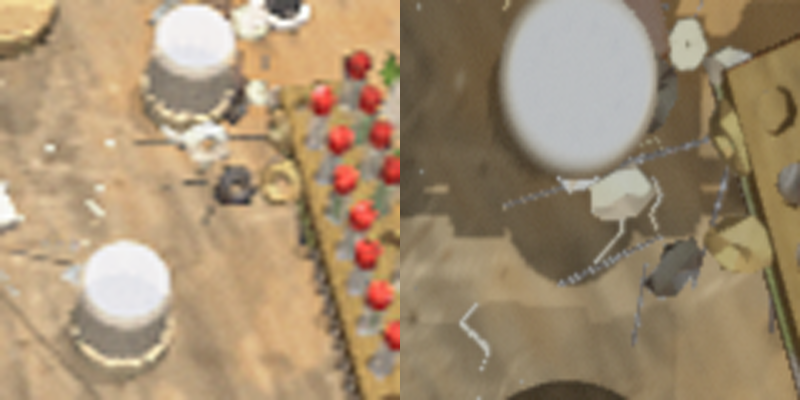

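```bash
python3 -m inch '[[[-0.12,0.53,0],[0,0,0],-1],[[0,0,1],[0,0,0.15],-1],[[0,0,1],[0,0,0.15],-1],[[0,0,1],[0,0,0.15],-1],[[0,0,2],[0,0,0.15],-1],[[0,0,3],[0,0,0],-1],[[0,0,2.8],[0,0,0],-1],[[0,0,2],[0,0,0],-1],[[0,0,0],[0,0,0],-1],[[0,0,0],[0,0,0],-1]]' 20
```

```text
time: 5.8
eef_pos: [0.6901, -0.117, 0.0431]
ee_rot: [0.955, -0.296, -0.0, 0.0]
contact_force: [0.3, -0.6, -2.6]
finger_gap: 0.0502
```

```bash
cat >> h.py <<'E'
def togo(target):
    s=get_state(); R=Rot.from_quat(s['ee_rot']).as_matrix()
    print('at',np.round(s['eef_pos']*1000,1),'yaw(toolx)',round(np.degrees(np.arctan2(R[1,0],R[0,0])),1),'gap',round(s['finger_gap']*1000,1),'tool cm',np.round(R.T@(np.array(target)-s['eef_pos'])*100,2))
E
python3 -m inch '[[[-0.23,-0.64,0],[0,0,0],-1],[[0,0,0],[0,0,0],-1],[[0,0,0],[0,0,0],-1]]'; python3 -c "
from h import *
togo([.6918,-.1104,.021])"
```

```text
time: 6.1
eef_pos: [0.6928, -0.1087, 0.0444]
ee_rot: [0.955, -0.295, 0.001, -0.0]
contact_force: [-0.7, 0.1, -1.4]
finger_gap: 0.0508
at [ 692.8 -108.7   44.4] yaw(toolx) -34.3 gap 50.8 tool cm [0.01 0.2  2.34]
```

```bash
python3 -m inch '[[[0,0,0],[0,0,0],-1],[[0,0,0],[0,0,0],-1]]'; python3 -c "
from h import *
togo([.6918,-.1104,.021])
togo([.6918,-.1104,.021])"; python3 -m inch '[[[0,0,0],[0,0,0],-1]]'
```

```text
time: 6.3
eef_pos: [0.6922, -0.1087, 0.0434]
ee_rot: [0.955, -0.295, 0.0, 0.0]
contact_force: [-1.1, -0.4, -1.7]
finger_gap: 0.0503
at [ 692.2 -108.7   43.4] yaw(toolx) -34.4 gap 50.3 tool cm [0.06 0.16 2.24]
at [ 692.2 -108.7   43.4] yaw(toolx) -34.4 gap 50.3 tool cm [0.06 0.16 2.24]
time: 6.4
eef_pos: [0.6921, -0.1087, 0.0431]
ee_rot: [0.955, -0.295, 0.0, 0.0]
contact_force: [0.3, -0.0, -1.7]
finger_gap: 0.0502
```

```bash
python3 -m inch '[[[0.05,0.15,1],[0,0,0],-1],[[0,0,0.8],[0,0,0],-1],[[0,0,0.35],[0,0,0],-1],[[0,0,0],[0,0,0],-1],[[0,0,0],[0,0,0],-1],[[0,0,0],[0,0,0],-1]]'
```

```text
time: 7.0
eef_pos: [0.6916, -0.1102, 0.0211]
ee_rot: [0.955, -0.296, -0.0, -0.0]
contact_force: [-0.4, 0.0, -1.5]
finger_gap: 0.0501
```

```bash
python3 -m inch '[[[0,0,0.05],[0,0,0],-1],[[0,0,0],[0,0,0],0],[[0,0,0],[0,0,0],0.4],[[0,0,0],[0,0,0],0.4],[[0,0,0],[0,0,0],0.4],[[0,0,0],[0,0,0],0.4],[[0,0,-2],[0,0,0],0.4],[[0,0,-4],[0,0,0],0.4],[[0,0,-4.5],[0,0,0],0.4],[[0,0,-4.5],[0,0,0],0.4],[[0,0,-4],[0,0,-0.1],1],[[0,0,-1],[0,0,-0.15],1]]'
python3 - <<'E'
from m import *
togo([.578,.004,.225])
P=cloud(grab('side','side3'));
for nn,cc in [('b',(.696,-.03)),('a',(.686,-.19))]: print(nn,*circ(P,cc,.05,.075,.04))
print(*circ(P,(.692,-.11),.025,.04,.035)); print(*circ(P,(.578,.004),.018,.03))
P=cloud(grab('wrist','wrist3'));
for nn,cc in [('b',(.696,-.03)),('a',(.686,-.19))]: print(nn,*circ(P,cc,.05,.075,.04))
print(*circ(P,(.692,-.11),.025,.04,.035)); print(*circ(P,(.578,.004),.018,.03))
E
```

```text
time: 8.2
eef_pos: [0.694, -0.1108, 0.2276]
ee_rot: [0.985, -0.171, 0.005, 0.0]
contact_force: [-0.2, 0.2, 0.3]
finger_gap: 0.0784
at [ 694.  -110.8  227.6] yaw(toolx) -19.7 gap 78.4 tool cm [-14.8   -6.89   0.11]
b 240 circ [697.8 -32.6  24.7] mean [698.1 -37.   66.3] rect [698.3 -32.8] [46.7 46.5] 51.3
a 300 circ [ 687.7 -191.4   25.1] mean [ 687.7 -195.4   66.8] rect [ 687.6 -192. ] [47.5 46.4] 10.9
237 circ [ 691.9 -112.1   26.1] mean [ 692.6 -113.3   29.9] rect [ 692.8 -112.4] [47.8 50.3] 11.1
277 circ [579.9   3.2  32.2] mean [579.5   1.2  23.3] rect [580.    2.5] [61.  58.9] 25.0
b 1784 circ [697.  -30.6  24.8] mean [697.7 -30.3  68.1] rect [697.2 -30.2] [47.9 48.8] 70.2
a 1386 circ [ 686.4 -189.    24.9] mean [ 687.5 -185.    67.1] rect [ 686.6 -187.8] [47. 47.] 38.3
1317 circ [ 691.4 -110.9   25.8] mean [ 691.9 -110.5   29.5] rect [ 691.7 -111. ] [50.2 49.7] 71.2
2220 circ [578.4   3.4  31. ] mean [579.3   3.9  22.7] rect [578.4   3.7] [59.9 61.6] 71.0
```

View pics/wrist3.png

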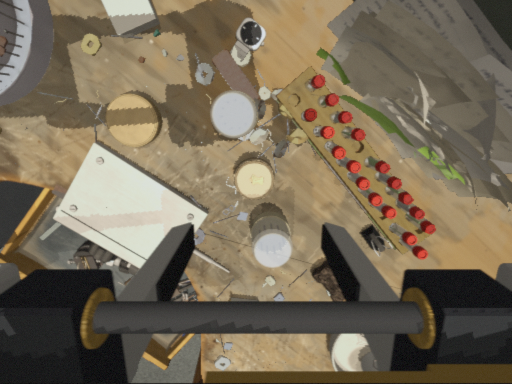

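```bash
python3 -m inch '[[[-3.7,-1.72,0],[0,0,0],1],[[-3.7,-1.72,0],[0,0,0],1],[[-3.7,-1.72,0],[0,0,0],1],[[-3.7,-1.72,0],[0,0,0],1],[[0,0,0],[0,0,0.15],1],[[0,0,0],[0,0,0.15],1],[[0,0,0],[0,0,0.15],1],[[0,0,0],[0,0,0.15],1],[[0,0,0],[0,0,0],1],[[0,0,0],[0,0,0],1],[[0,0,0],[0,0,0],1]]'
python3 -c "
from h import *
togo([.5783,.0038,.022])"
```

```text
time: 9.4
eef_pos: [0.5759, 0.0051, 0.2203]
ee_rot: [0.89, -0.457, -0.001, 0.0]
contact_force: [-0.1, -0.0, 0.1]
finger_gap: 0.0938
at [575.9   5.1 220.3] yaw(toolx) -54.4 gap 93.8 tool cm [ 0.27 -0.14 19.83]
```

```bash
python3 -m inch '[[[0.27,-0.14,4],[0,0,0],1],[[0,0,4.5],[0,0,0],1],[[0,0,4.5],[0,0,0],1],[[0,0,3],[0,0,0],1],[[0,0,2],[0,0,0],1],[[0,0,1.2],[0,0,0],1],[[0,0,0.6],[0,0,0],1],[[0,0,0],[0,0,0],1],[[0,0,0],[0,0,0],1],[[0,0,0],[0,0,0],1]]'
python3 -c "
from h import *
togo([.5783,.0038,.022])"
```

```text
time: 10.4
eef_pos: [0.5799, 0.0036, 0.0242]
ee_rot: [0.889, -0.457, 0.001, -0.0]
contact_force: [0.6, 0.3, -0.6]
finger_gap: 0.0939
at [579.9   3.6  24.2] yaw(toolx) -54.4 gap 93.9 tool cm [-0.11  0.12  0.22]
```

```bash
python3 -m inch '[[[-0.1,0.12,0.2],[0,0,0],1],[[0,0,0],[0,0,0],1],[[0,0,0],[0,0,0],-1],[[0,0,0],[0,0,0],-1],[[0,0,0],[0,0,0],-1],[[0,0,0],[0,0,0],-1],[[0,0,0],[0,0,0],-1],[[0,0,0],[0,0,0],-1],[[0,0,0],[0,0,0],-1]]' 25
python3 -c "
from h import *
togo([.5783,.0038,.022])"
```

```text
time: 11.3
eef_pos: [0.5774, 0.0038, 0.021]
ee_rot: [0.889, -0.457, 0.0, -0.0]
contact_force: [-0.1, 0.5, -0.3]
finger_gap: 0.0595
at [577.4   3.8  21. ] yaw(toolx) -54.4 gap 59.5 tool cm [ 0.05 -0.07 -0.1 ]
```

```bash
python3 -m inch '[[[0,0,-2],[0,0,0],-1],[[0,0,-4],[0,0,0],-1],[[0,0,-4.5],[0,0,0],-1],[[0,0,-4.5],[0,0,-0.05],-1],[[0,0,0],[0,0,-0.15],-1],[[0,0,0],[0,0,-0.15],-1],[[0,0,0],[0,0,-0.15],-1],[[0,0,0],[0,0,-0.15],-1],[[0,0,0],[0,0,-0.15],-1],[[0,0,0],[0,0,-0.15],-1],[[0,0,0],[0,0,0],-1],[[0,0,0],[0,0,0],-1]]' 25
python3 -c "
from h import *
togo([.6235,.2203,.022])"
```

```text
time: 12.5
eef_pos: [0.5771, 0.0039, 0.1708]
ee_rot: [1.0, -0.002, -0.0, -0.0]
contact_force: [-0.7, -0.5, -1.5]
finger_gap: 0.0594
at [577.1   3.9 170.8] yaw(toolx) -0.2 gap 59.4 tool cm [  4.58 -21.65  14.88]
```

```bash
python3 -m inch '[[[0.5,-2.2,0],[0,0,0],-1],[[0.8,-3.6,0],[0,0,0],-1],[[0.8,-3.7,0],[0,0,0],-1],[[0.8,-3.7,0],[0,0,0],-1],[[0.8,-3.6,0],[0,0,0],-1],[[0.6,-3,0],[0,0,0],-1],[[0.25,-1.8,0],[0,0,0],-1],[[0,0,2],[0,0,0],-1],[[0,0,2],[0,0,0],-1],[[0,0,2],[0,0,0],-1],[[0,0,0],[0,0,0],-1],[[0,0,0],[0,0,0],-1]]' 25
python3 - <<'E'
from m import *
P=cloud(grab('wrist','wrist4')); togo([.6235,.2203,.022])
print('box',*circ(P,(.626,.125),.02,.027,.05))
im=cv2.imread('pics/wrist4.png')
E
```

```text
time: 13.7
eef_pos: [0.6228, 0.2194, 0.111]
ee_rot: [1.0, -0.001, -0.0, 0.0]
contact_force: [-0.5, 0.5, -1.2]
finger_gap: 0.0591
at [623.4 219.6 111.9] yaw(toolx) -0.1 gap 59.7 tool cm [-0.   -0.07  8.99]
box 292 circ [625.9 129.2  23.5] mean [627.4 127.7  22.9] rect [625.9 128.4] [46.2 11.1] 3.3
```

View pics/wrist4.png

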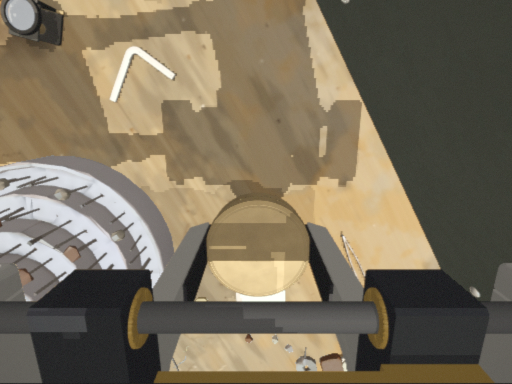

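```bash
python3 -m inch '[[[0.03,-0.07,2],[0,0,0],-1],[[0,0,2.5],[0,0,0],-1],[[0,0,2.2],[0,0,0],-1],[[0,0,1.2],[0,0,0],-1],[[0,0,0.5],[0,0,0],-1],[[0,0,0],[0,0,0],-1],[[0,0,0],[0,0,0],-1],[[0,0,0],[0,0,0],-1]]' 25
python3 -c "
from h import *
togo([.6235,.2203,.0212])"
```

```text
time: 14.55
eef_pos: [0.6241, 0.2208, 0.0283]
ee_rot: [1.0, -0.0, 0.001, -0.0]
contact_force: [-0.1, -0.7, -1.1]
finger_gap: 0.0595
at [624.1 220.8  28.3] yaw(toolx) -0.0 gap 59.5 tool cm [-0.06  0.05  0.71]
```

```bash
python3 -m inch '[[[-0.05,0.05,0.5],[0,0,0],-1],[[0,0,0.25],[0,0,0],-1],[[0,0,0],[0,0,0],-1],[[0,0,0],[0,0,0],-1],[[0,0,0],[0,0,0],0.4],[[0,0,0],[0,0,0],0.6],[[0,0,0],[0,0,0],0.6],[[0,0,0],[0,0,0],0.6],[[0,0,-2],[0,0,0],0.6],[[0,0,-4],[0,0,0],1],[[0,0,-4.5],[0,0,0],1],[[0,0,-4.5],[0,0,0],1]]' 25
python3 -m inch '[[[0,4.5,-4.5],[0,0,0],1],[[0,4.5,0],[0,0,0],1],[[0,0,0],[0,0,0],1],[[0,0,0],[0,0,0],1]]' 20
python3 - <<'E'
from m import *
togo([.6065,-.3012,.225])
for n in ['wrist','scene','side']:
    P=cloud(grab(n,n+'5'))
    print(n,'box',*circ(P,(.626,.125),.018,.03,.05)); print('tin',*circ(P,(.6235,.22),.018,.03,.045))
E
```

```text
time: 15.75
eef_pos: [0.6223, 0.22, 0.1704]
ee_rot: [1.0, -0.0, -0.0, 0.0]
contact_force: [1.6, 0.4, 0.7]
finger_gap: 0.0932
time: 16.15
eef_pos: [0.6225, 0.139, 0.2047]
ee_rot: [1.0, -0.001, -0.0, -0.0]
contact_force: [-0.2, 0.3, 0.3]
finger_gap: 0.0941
at [622.5 139.  204.7] yaw(toolx) -0.1 gap 94.1 tool cm [-1.51 44.02 -2.05]
wrist box 2147 circ [625.8 125.6  40.3] mean [625.9 126.7  22.8] rect [625.9 125.3] [46.5 67.1] 1.5
tin 2509 circ [623.9 220.   30.7] mean [623.9 220.6  22.8] rect [623.8 220.1] [61.1 59.7] 0.1
scene box 319 circ [625.1 126.7  40.3] mean [623.8 127.9  21.2] rect [624.1 126.6] [48.4 67.8] 1.8
tin 346 circ [622.8 222.2  32.3] mean [621.2 222.3  21.6] rect [622.  221.1] [60.9 61.7] 10.5
side box 243 circ [627.3 124.9  39.5] mean [627.2 122.8  23.5] rect [626.9 125. ] [46.2 69.8] 1.5
tin 203 circ [624.3 218.6  31.2] mean [625.3 217.6  23.7] rect [625.3 218.7] [57.6 58.7] 12.8
```

View pics/wrist5.png

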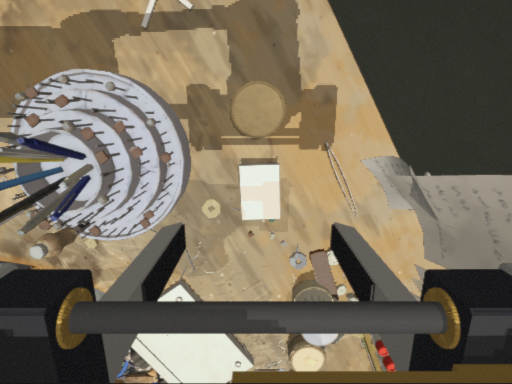

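```bash
python3 - <<'E'
from m import *
c=load('w1'); P=cloud(c).reshape(-1,3)
c0=np.array([.6066,-.3012])
for a in (63,-27):
  for s in (1,-1):
    d=np.array([np.cos(np.radians(a)),np.sin(np.radians(a))])*s; n=np.array([-d[1],d[0]])
    q=P[:,:2]-c0; m=(q@d>.026)&(q@d<.064)&(abs(q@n)<.013); print(a,s,np.round(np.nanmax(P[m,2])*1000,1),(P[m,2]>.003).sum(), np.round(np.unique((q[m&(P[:,2]>.003)]@d*100).round())))
im=cv2.imread('pics/w1.png')[30:140,220:360]; cv2.imwrite('pics/c4.png',cv2.resize(im,(560,440),interpolation=2))
E
```

```text
63 1 2.0 0 []
63 -1 2.1 0 []
-27 1 6.4 58 [3. 4.]
-27 -1 9.0 21 [3.]
```

View pics/c4.png

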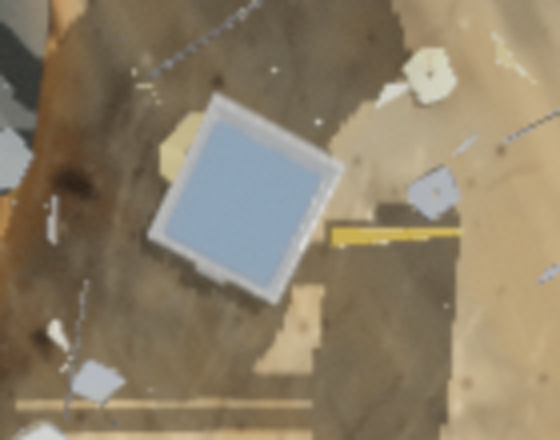

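```bash
python3 -m inch '[[[-0.1,3,0],[0,0,0],1],[[-0.2,4.6,0],[0,0,0],1],[[-0.2,4.6,0],[0,0,0],1],[[-0.2,4.6,0],[0,0,0],1],[[-0.2,4.6,0],[0,0,0],1],[[-0.2,4.6,0],[0,0,0],1],[[-0.2,4.6,0],[0,0,0],1],[[-0.2,4.6,0],[0,0,0],1],[[0,4.5,0],[0,0,0],1],[[0,4.3,0],[0,0,0],1]]' 15
python3 -m inch '[[[0,0,1],[0,0,-0.15],1],[[0,0,1],[0,0,-0.15],1],[[0,0,1],[0,0,-0.15],1],[[0,0,1],[0,0,-0.15],1],[[0,0,1],[0,0,-0.15],1],[[0,0,1],[0,0,-0.15],1],[[0,0,1],[0,0,-0.15],1],[[0,0,1],[0,0,-0.05],1],[[0,0,0],[0,0,0],1],[[0,0,0],[0,0,0],1],[[0,0,0],[0,0,0],1]]'
python3 - <<'E'
from m import *
P=cloud(grab('wrist','wrist6')); togo([.6066,-.3012,.0215])
print('stone',*circ(P,(.6066,-.3012),.018,.03,.04))
E
```

```text
time: 17.3
eef_pos: [0.608, -0.301, 0.204]
ee_rot: [1.0, 0.001, -0.0, -0.0]
contact_force: [0.6, 0.1, 0.4]
finger_gap: 0.0943
time: 18.4
eef_pos: [0.6083, -0.3, 0.1252]
ee_rot: [0.853, 0.523, 0.0, 0.0]
contact_force: [0.1, -0.6, 0.1]
finger_gap: 0.0944
at [ 608.2 -300.1  125.4] yaw(toolx) 63.0 gap 94.3 tool cm [-0.17 -0.11 10.39]
stone 2070 circ [ 606.8 -300.9   29.1] mean [ 606.1 -300.8   22.2] rect [ 606.5 -301.9] [43.5 42.6] 63.6
```

View pics/wrist6.png

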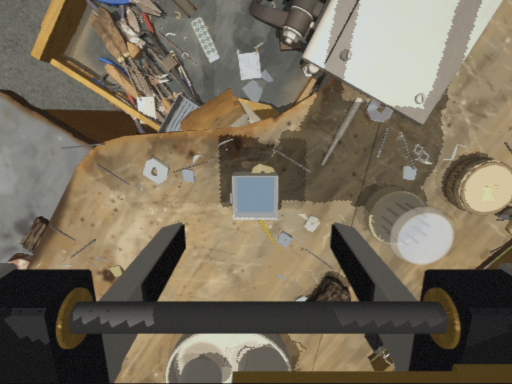

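```bash
python3 -m inch '[[[-0.17,-0.09,3],[0,0,0],1],[[0,0,3],[0,0,0],1],[[0,0,2.5],[0,0,0],1],[[0,0,1.3],[0,0,0],1],[[0,0,0.5],[0,0,0],1],[[0,0,0],[0,0,0],1],[[0,0,0],[0,0,0],1],[[0,0,0],[0,0,0],1]]'
python3 -c "
from h import *
togo([.6066,-.3012,.0215])"
```

```text
time: 19.25
eef_pos: [0.607, -0.302, 0.0234]
ee_rot: [0.853, 0.523, 0.001, 0.001]
contact_force: [-0.2, -0.3, -0.5]
finger_gap: 0.0944
at [ 607.  -302.    23.4] yaw(toolx) 63.0 gap 94.4 tool cm [ 0.05 -0.07  0.19]
```

```bash
python3 -m inch '[[[0,0,0.2],[0,0,0],1],[[0,0,0],[0,0,0],-1],[[0,0,0],[0,0,0],-1],[[0,0,0],[0,0,0],-1],[[0,0,0],[0,0,0],-1],[[0,0,0],[0,0,0],-1],[[0,0,0],[0,0,0],-1],[[0,0,0],[0,0,0],-1],[[0,0,0],[0,0,0],-1],[[0,0,0],[0,0,0],-1],[[0,0,0],[0,0,0],-1],[[0,0,0],[0,0,0],-1]]' 15
python3 -c "
from h import *
togo([.6066,-.3012,.0215])"
```

```text
time: 20.45
eef_pos: [0.6061, -0.3014, 0.0198]
ee_rot: [0.853, 0.523, 0.0, 0.0]
contact_force: [0.5, 0.1, 1.0]
finger_gap: 0.0422
at [ 606.1 -301.4   19.8] yaw(toolx) 63.0 gap 42.2 tool cm [ 0.04  0.04 -0.17]
```

```bash
python3 -m inch '[[[0,0,-2],[0,0,0],-1],[[0,0,-4],[0,0,0],-1],[[0,0,-4.5],[0,0,0],-1],[[0,0,-4.5],[0,0,0.05],-1],[[0,0,-2],[0,0,0.15],-1],[[0,0,0],[0,0,0.15],-1],[[0,0,0],[0,0,0.15],-1],[[0,0,0],[0,0,0.15],-1],[[0,0,0],[0,0,0.15],-1],[[0,0,0],[0,0,0.15],-1],[[0,0,0],[0,0,0.15],-1],[[0,0,0],[0,0,0],-1]]' 15
python3 -c "
from h import *
togo([.6239,.2202,.043])"
```

```text
time: 21.65
eef_pos: [0.6059, -0.3013, 0.1897]
ee_rot: [1.0, 0.0, -0.0, -0.0]
contact_force: [0.0, 0.3, -0.7]
finger_gap: 0.0419
at [ 605.9 -301.3  189.7] yaw(toolx) 0.0 gap 41.9 tool cm [  1.82 -52.14  14.68]
```

```bash
python3 -m inch '[[[0,-2.5,0],[0,0,0],-1],[[0.2,-4.7,0],[0,0,0],-1],[[0.2,-4.8,0],[0,0,0],-1],[[0.2,-4.8,0],[0,0,0],-1],[[0.2,-4.8,0],[0,0,0],-1],[[0.2,-4.8,0],[0,0,0],-1],[[0.2,-4.8,0],[0,0,0],-1],[[0.2,-4.8,0],[0,0,0],-1],[[0.2,-4.8,0],[0,0,0],-1],[[0.2,-4.8,0],[0,0,0],-1],[[0.2,-4.5,0],[0,0,0],-1],[[0,-2,0],[0,0,0],-1]]' 15
python3 -m inch '[[[0,0,3],[0,0,0],-1],[[0,0,3],[0,0,0],-1],[[0,0,3],[0,0,0],-1],[[0,0,0],[0,0,0],-1],[[0,0,0],[0,0,0],-1],[[0,0,0],[0,0,0],-1]]' 15
python3 - <<'E'
from m import *
togo([.6239,.2202,.043])
P=cloud(grab('scene','scene7'))
print('stone',*circ(P,(.6239,.22),.06,.09,.045))
print('tin',*circ(P,(.6239,.22),.018,.03,.045))
E
```

```text
time: 22.85
eef_pos: [0.6256, 0.2236, 0.1897]
ee_rot: [1.0, 0.003, 0.0, -0.001]
contact_force: [-0.1, -0.6, -0.4]
finger_gap: 0.0416
time: 23.45
eef_pos: [0.6275, 0.2194, 0.1018]
ee_rot: [1.0, 0.0, 0.002, -0.0]
contact_force: [0.2, -0.4, -0.3]
finger_gap: 0.0418
at [627.5 219.4 101.8] yaw(toolx) 0.0 gap 41.8 tool cm [-0.38 -0.07  5.88]
stone 37 circ [630.6 221.2  31.1] mean [619.1 236.5  85.4] rect [625.1 230.7] [60.9 36. ] 29.4
tin 345 circ [623.4 221.5  32.1] mean [621.7 222.1  21.5] rect [622.6 221.3] [60.3 60.9] 57.0
```

View pics/scene7.png

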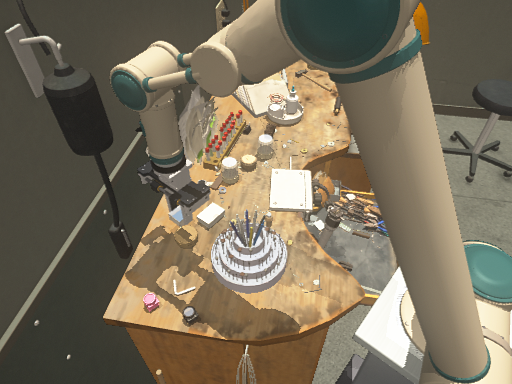

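```bash
python3 -m inch '[[[-0.25,-0.07,2],[0,0,0],-1],[[0,0,2],[0,0,0],-1],[[0,0,0.8],[0,0,0],-1],[[0,0,0],[0,0,0],-1],[[0,0,0],[0,0,0],-1],[[0,0,0],[0,0,0],-1]]' 15
python3 -c "
from h import *
togo([.6239,.2202,.043])"
```

```text
time: 24.1
eef_pos: [0.6246, 0.2205, 0.0533]
ee_rot: [1.0, 0.0, 0.001, -0.0]
contact_force: [0.8, -0.2, -0.3]
finger_gap: 0.0422
at [624.6 220.5  53.3] yaw(toolx) 0.0 gap 42.2 tool cm [-0.07  0.03  1.02]
```

```bash
python3 -m inch '[[[-0.05,0.03,0.6],[0,0,0],-1],[[0,0,0.25],[0,0,0],-1],[[0,0,0],[0,0,0],-1],[[0,0,0],[0,0,0],-1],[[0,0,0],[0,0,0],-1]]' 15
python3 -c "
from h import *
togo([.6239,.2202,.043])"
```

```text
time: 24.6
eef_pos: [0.623, 0.22, 0.0432]
ee_rot: [1.0, 0.0, -0.0, 0.0]
contact_force: [1.0, 0.0, -0.9]
finger_gap: 0.0415
at [623.  220.   43.2] yaw(toolx) 0.0 gap 41.5 tool cm [ 0.09 -0.02  0.02]
```

```bash
python3 -m inch '[[[0.06,0,0.05],[0,0,0],-1],[[0,0,0],[0,0,0],-1],[[0,0,0],[0,0,0],0],[[0,0,0],[0,0,0],0.3],[[0,0,0],[0,0,0],0.3],[[0,0,0],[0,0,0],0.3],[[0,0,-1],[0,0,0],0.3],[[0,0,-3],[0,0,0],0.3],[[0,0,-4.5],[0,0,0],1],[[0,0,-4.5],[0,0,0],1],[[-3,0,-3],[0,0,0],1],[[-4.5,-1,0],[0,0,0],1]]' 15
python3 -m inch '[[[-2,-0.5,0],[0,0,0],1],[[0,0,0],[0,0,0],1],[[0,0,0],[0,0,0],1]]'
python3 - <<'E'
from m import *
togo([.4505,.3655,.2])
for n in ['wrist','scene','side']:
    P=cloud(grab(n,n+'8'))
    print(n,'tin/stone',*circ(P,(.6239,.22),.038,.055,.045)); print('box',*circ(P,(.626,.125),.018,.03,.05)); print('loupe',*circ(P,(.4495,.366),.018,.036,.03))
    print('tin',*circ(P,(.6239,.22),.018,.03,.045))
E
```

```text
time: 25.8
eef_pos: [0.5531, 0.2301, 0.2087]
ee_rot: [1.0, -0.001, 0.006, -0.001]
contact_force: [-0.1, 1.5, -0.3]
finger_gap: 0.0896
time: 26.1
eef_pos: [0.5293, 0.2351, 0.2038]
ee_rot: [1.0, 0.0, 0.001, -0.0]
contact_force: [-0.1, 0.5, 0.0]
finger_gap: 0.0938
at [529.3 235.1 203.8] yaw(toolx) 0.0 gap 93.8 tool cm [ -7.87 -13.04   0.37]
wrist tin/stone 1484 circ [623.7 221.   29.2] mean [623.1 222.1  45.4] rect [623.1 220.9] [44.2 42.2] 0.3
box 1238 circ [624.9 125.6  39.6] mean [619.2 121.3  22.8] rect [624.9 125.5] [45.9 68.3] 2.5
loupe 693 circ [449.5 366.3  17.9] mean [451.9 365.3  28.4] rect [451.8 365.6] [28.4 28.3] 74.3
tin 596 circ [623.5 220.   31. ] mean [611.6 230.9  23.2] rect [621.5 222. ] [60.7 56.3] 47.4
scene tin/stone 233 circ [623.2 221.8  28.7] mean [621.7 222.9  44. ] rect [622.1 222.2] [45.5 43.5] 0.1
box 158 circ [624.3 127.2  39.6] mean [625.9 138.8  21.3] rect [625.2 126.6] [47.5 69.9] 1.4
loupe 159 circ [449.4 366.5  16.7] mean [448.8 367.7  26.4] rect [449.5 366.8] [28.5 28.2] 70.7
tin 139 circ [620.9 222.5  30.6] mean [609.  231.9  22.8] rect [612.  228.8] [60.2 37.3] 57.4
side tin/stone 140 circ [625.8 218.6  29. ] mean [625.4 217.8  45.9] rect [623.9 220.7] [46.3 44.8] 89.5
box 244 circ [626.1 125.8  39.2] mean [627.4 123.2  23.4] rect [627.  125.1] [46.8 71.2] 1.1
loupe 48 circ [452.9 363.4  16.1] mean [452.3 363.7  28.2] rect [452.5 365.9] [26.9 28.4] 75.6
tin 93 circ [624.5 217.6  30.7] mean [627.1 205.2  23.4] rect [625.3 213.2] [59.5 47.4] 2.7
```

View pics/wrist8.png

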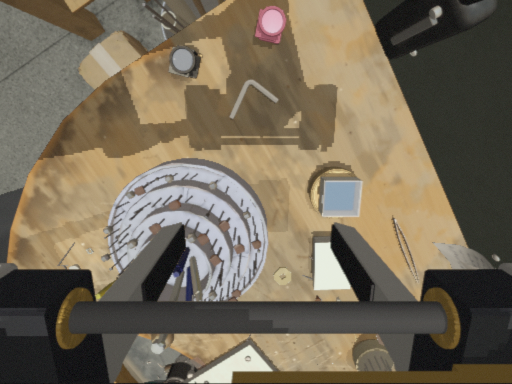

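```bash
python3 -m inch '[[[-2,-3,0],[0,0,0],1],[[-2.8,-4,0],[0,0,0],1],[[-2,-2.5,0],[0,0,0],1],[[-1,-1,0],[0,0,0],1],[[0,0,0],[0,0,0],1],[[0,0,0],[0,0,0],1],[[0,0,0],[0,0,0],1]]' 15
python3 - <<'E'
from m import *
togo([.4505,.3655,.2])
for n in ['wrist']:
    P=cloud(grab(n,n+'9'))
    print('loupe',*circ(P,(.4505,.366),.018,.036,.03));print('loupetop',*circ(P,(.4505,.366),.027,.036,.03));print('loupelow',*circ(P,(.4505,.366),.003,.023,.03))
im=cv2.imread('pics/wrist9.png')[100:240,180:340]; cv2.imwrite('pics/c5.png',cv2.resize(im,(640,560),interpolation=2))
E
```

```text
time: 26.95
eef_pos: [0.452, 0.3389, 0.2027]
ee_rot: [1.0, -0.001, 0.0, 0.0]
contact_force: [-1.0, -0.2, -0.8]
finger_gap: 0.0942
at [452.  338.9 202.7] yaw(toolx) -0.1 gap 94.2 tool cm [-0.15 -2.66  0.27]
loupe 557 circ [449.5 366.1  17.8] mean [450.8 366.9  28.3] rect [451.3 365.8] [28.2 28. ] 75.4
loupetop 458 circ [452.3 366.4  13.8] mean [452.4 366.3  29.8] rect [452.  366.3] [25.8 26.8] 0.8
loupelow 128 circ [451.6 365.7  19.3] mean [446.2 371.4  15.8] rect [451.4 365.7] [28.1 28.2] 75.1
```

View pics/c5.png

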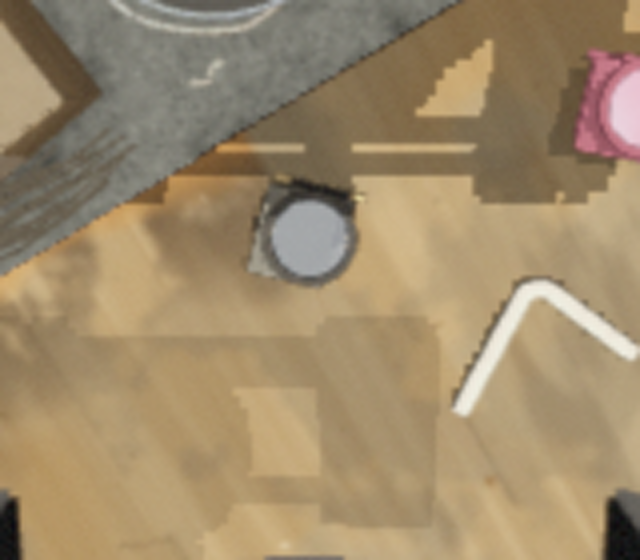

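```bash
python3 -m inch '[[[0,-2.69,2],[0,0,0],0.05],[[0,0,3],[0,0,0.13],0.05],[[0,0,3],[0,0,0.13],0.05],[[0,0,2],[0,0,0],0.05],[[0,0,2],[0,0,0],0.05],[[0,0,0],[0,0,0],0.05],[[0,0,0],[0,0,0],0.05],[[0,0,0],[0,0,0],0.05],[[0,0,0],[0,0,0],0.05]]' 15
python3 - <<'E'
from m import *
togo([.4516,.3658,.022])
grab('wrist','wrist10')
E
```

```text
time: 27.9
eef_pos: [0.4517, 0.3672, 0.0842]
ee_rot: [0.992, -0.13, 0.001, -0.001]
contact_force: [-0.2, 0.3, 0.3]
finger_gap: 0.0494
at [451.7 367.2  84.2] yaw(toolx) -14.9 gap 49.4 tool cm [0.02 0.15 6.22]
```

View pics/wrist10.png

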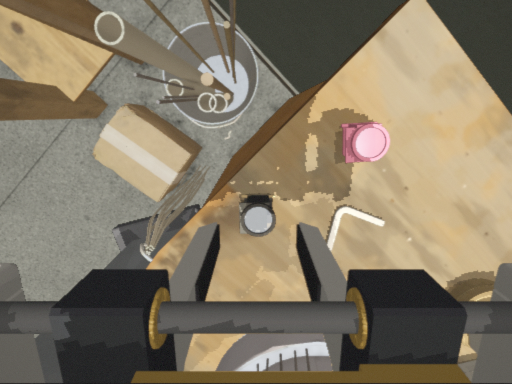

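```bash
python3 -m inch '[[[0,0.12,2],[0,0,0],0.05],[[0,0,2],[0,0,0],0.05],[[0,0,1.4],[0,0,0],0.05],[[0,0,0.6],[0,0,0],0.05],[[0,0,0],[0,0,0],0.05],[[0,0,0],[0,0,0],0.05],[[0,0,0],[0,0,0],0.05]]' 15
python3 -c "
from h import *
togo([.4516,.3658,.022])"
```

```text
time: 28.65
eef_pos: [0.4511, 0.3662, 0.0238]
ee_rot: [0.992, -0.13, 0.001, -0.001]
contact_force: [-0.7, -0.0, -0.7]
finger_gap: 0.0492
at [451.1 366.2  23.8] yaw(toolx) -14.9 gap 49.2 tool cm [0.06 0.03 0.18]
```

```bash
python3 -m inch '[[[0.05,0,0.1],[0,0,0],0.05],[[0,0,0],[0,0,0],-1],[[0,0,0],[0,0,0],-1],[[0,0,0],[0,0,0],-1],[[0,0,0],[0,0,0],-1],[[0,0,0],[0,0,0],-1],[[0,0,0],[0,0,0],-1],[[0,0,0],[0,0,0],-1]]' 12
python3 -c "
from h import *
togo([.4516,.3658,.022])"
```

```text
time: 29.45
eef_pos: [0.4507, 0.3657, 0.0219]
ee_rot: [0.992, -0.13, -0.0, -0.0]
contact_force: [-0.6, 0.8, 2.5]
finger_gap: 0.0275
at [450.7 365.7  21.9] yaw(toolx) -14.9 gap 27.5 tool cm [ 0.08 -0.04 -0.01]
```

```bash
python3 -m inch '[[[0,0,-2],[0,0,0],-1],[[0,0,-4],[0,0,0],-1],[[0,0,-4.5],[0,0,0],-1],[[0,0,-4.5],[0,0,-0.13],-1],[[0,0,-2],[0,0,-0.13],-1],[[2,2,0],[0,0,0],-1],[[3.5,3,0],[0,0,0],-1],[[3.5,3,0],[0,0,0],-1],[[2,2,0],[0,0,0],-1],[[0,0,0],[0,0,0],-1],[[0,0,0],[0,0,0],-1]]' 12
python3 -c "
from h import *
togo([.6258,.1254,.045])"
```

```text
time: 30.55
eef_pos: [0.5606, 0.2652, 0.1912]
ee_rot: [1.0, -0.001, -0.001, -0.0]
contact_force: [-0.7, 0.0, -1.1]
finger_gap: 0.0274
at [560.6 265.2 191.2] yaw(toolx) -0.1 gap 27.4 tool cm [ 6.56 13.98 14.61]
```

```bash
python3 -m inch '[[[1,2,0],[0,0,0],-1],[[1.8,3.8,0],[0,0,0],-1],[[1.8,3.8,0],[0,0,0],-1],[[1.2,2.8,0],[0,0,0],-1],[[0.76,1.58,0],[0,0,0],-1],[[0,0,3.5],[0,0,0],-1],[[0,0,3.5],[0,0,0],-1],[[0,0,3],[0,0,0],-1],[[0,0,1],[0,0,0],-1],[[0,0,0],[0,0,0],-1],[[0,0,0],[0,0,0],-1],[[0,0,0],[0,0,0],-1]]' 12
python3 - <<'E'
from m import *
togo([.6258,.1254,.045])
im=[]
for n,a in [('side',(.626,.125,.05)),('scene',(.626,.125,.05))]:
    c=grab(n,n+'11'); u,v=proj(c,a).astype(int); im.append(cv2.resize(c['image'][v-40:v+40,u-40:u+40,::-1],(400,400),interpolation=2))
cv2.imwrite('pics/c6.png',np.hstack(im))
E
```

```text
time: 31.75
eef_pos: [0.6278, 0.1264, 0.0839]
ee_rot: [1.0, 0.0, 0.002, -0.0]
contact_force: [-0.1, 0.2, -1.1]
finger_gap: 0.0275
at [627.8 126.4  83.9] yaw(toolx) 0.0 gap 27.5 tool cm [-0.21  0.1   3.89]
```

View pics/c6.png

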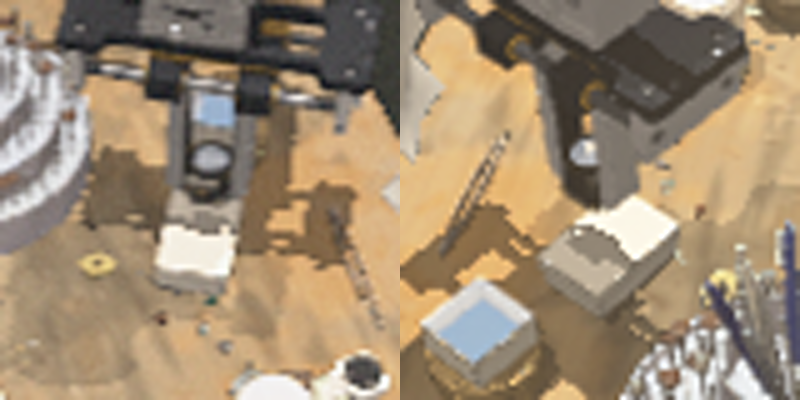

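The crops show the loupe held upright between the jaws above the card box lid (left crop ~(210,160)). Lowering.

```bash
python3 -m inch '[[[-0.15,0.08,1.5],[0,0,0],-1],[[0,0,1],[0,0,0],-1],[[0,0,0.4],[0,0,0],-1],[[0,0,0],[0,0,0],-1],[[0,0,0],[0,0,0],-1],[[0,0,0],[0,0,0],-1]]' 12
python3 -c "
from h import *
togo([.6258,.1254,.045])"
```

```text
time: 32.45
eef_pos: [0.6254, 0.125, 0.0534]
ee_rot: [1.0, -0.0, 0.001, -0.0]
contact_force: [0.5, -0.2, -1.3]
finger_gap: 0.0274
at [625.4 125.   53.4] yaw(toolx) -0.0 gap 27.4 tool cm [ 0.04 -0.04  0.84]
```

```bash
python3 -m inch '[[[0.04,-0.03,0.5],[0,0,0],-1],[[0,0,0.2],[0,0,0],-1],[[0,0,0],[0,0,0],-1],[[0,0,0],[0,0,0],-1],[[0,0,0],[0,0,0],-1]]' 12
python3 -c "
from h import *
togo([.6258,.1254,.045])"
```

```text
time: 32.95
eef_pos: [0.6254, 0.1253, 0.0459]
ee_rot: [1.0, 0.0, 0.0, 0.0]
contact_force: [1.2, 0.2, -0.9]
finger_gap: 0.0276
at [625.4 125.3  45.9] yaw(toolx) 0.0 gap 27.6 tool cm [ 0.04 -0.01  0.09]
```

```bash
python3 -m inch '[[[0.02,0,0.1],[0,0,0],-1],[[0,0,0],[0,0,0],-1],[[0,0,0],[0,0,0],-1]]' 12
python3 -c "
from h import *
togo([.6258,.1254,.045])"
```

```text
time: 33.25
eef_pos: [0.6257, 0.1253, 0.0451]
ee_rot: [1.0, -0.0, 0.0, 0.0]
contact_force: [0.8, -0.3, 1.7]
finger_gap: 0.0275
at [625.7 125.3  45.1] yaw(toolx) -0.0 gap 27.5 tool cm [ 0.01 -0.01  0.01]
```

Contact force has turned up (+1.7 N): it stands on the lid. Release slowly and retreat.

```bash
python3 -m inch '[[[0,0,0],[0,0,0],-0.3],[[0,0,0],[0,0,0],-0.1],[[0,0,0],[0,0,0],0.1],[[0,0,0],[0,0,0],0.1],[[0,0,0],[0,0,0],0.1],[[0,0,-1],[0,0,0],0.1],[[0,0,-2],[0,0,0],0.1],[[0,0,-4],[0,0,0],0.1],[[0,0,-4.5],[0,0,0],0.1],[[0,4,-4],[0,0,0],0.1],[[0,4,0],[0,0,0],0.1],[[0,0,0],[0,0,0],0.1]]' 12
python3 -m inch '[[[0,0,0],[0,0,0],0.1],[[0,0,0],[0,0,0],0.1],[[0,0,0],[0,0,0],0.1]]'
python3 - <<'E'
from m import *
togo([.6258,.1254,.045])
for n in ['wrist','scene','side']:
    P=cloud(grab(n,n+'12')); print(n)
    for nn,cc,z0,z1,r in [('stone',(.6239,.22),.038,.055,.04),('tin',(.6239,.22),.018,.028,.045),('box',(.626,.125),.018,.028,.05),('loupe',(.626,.125),.045,.06,.03),('pot',(.692,-.11),.025,.04,.035),('a',(.687,-.19),.05,.075,.04),('b',(.697,-.03),.05,.075,.04)]: print(nn,*circ(P,cc,z0,z1,r))
E
```

```text
time: 34.45
eef_pos: [0.6265, 0.0457, 0.1979]
ee_rot: [1.0, -0.002, 0.002, 0.001]
contact_force: [-0.1, -0.2, 0.6]
finger_gap: 0.052
time: 34.75
eef_pos: [0.6252, 0.0511, 0.1946]
ee_rot: [1.0, 0.001, -0.001, -0.0]
contact_force: [0.7, 0.1, -0.2]
finger_gap: 0.0518
at [625.2  51.1 194.6] yaw(toolx) 0.1 gap 51.8 tool cm [ 0.09 -7.42 14.97]
wrist
stone 1696 circ [624.3 214.3  25.1] mean [624.  213.6  45.3] rect [623.3 214. ] [43.5 29.2] 0.6
tin 961 circ [623.9 219.6  30.9] mean [624.4 207.4  22.7] rect [623.9 212.5] [46.8 61.2] 89.9
box 2026 circ [626.3 125.5  39.6] mean [625.9 126.7  22.7] rect [626.1 125.3] [46.6 66.6] 1.7
loupe 619 circ [627.3 126.   15. ] mean [627.8 126.2  52.8] rect [627.9 126.1] [26.5 25.7] 1.2
pot 154 circ [681.5 -94.1  12.9] mean [683.2 -92.   29. ] rect [681.5 -91.7] [24.9 12.1] 4.3
a 369 circ [ 686.3 -181.6   23.3] mean [ 684.8 -168.7   57.7] rect [ 686.3 -172.7] [17.7 46.6] 90.0
b 253 circ [696.  -28.8  24.6] mean [702.2 -19.9  63.9] rect [694.8 -23.8] [48.8 31.3] 13.4
scene
stone 239 circ [622.6 222.   28.3] mean [621.3 223.2  43.9] rect [622.2 221.9] [44. 
[... 555 characters left out ...]
 [693.1 -23.4] [47.2 42.2] 7.3
side
stone 99 circ [620.5 221.   25.2] mean [619.2 217.6  46.1] rect [617.9 220.1] [32.  45.4] 5.2
tin 60 circ [624.9 217.6  31.2] mean [620.7 203.4  23.1] rect [624.8 209.3] [45.4 61.3] 87.8
box 179 circ [626.4 123.9  39.6] mean [627.8 116.4  23.6] rect [626.9 124.9] [46.8 71.1] 1.5
loupe 56 circ [627.  125.2  15.1] mean [628.5 123.8  52.9] rect [629.  125.6] [28.1 25.4] 67.7
pot 233 circ [ 693.2 -112.2   25.8] mean [ 692.7 -113.2   29.8] rect [ 692.8 -112.6] [47.8 49.9] 9.4
a 301 circ [ 687.5 -190.9   25. ] mean [ 687.7 -195.4   66.6] rect [ 687.3 -191.5] [47. 47.] 9.8
b 241 circ [698.3 -32.8  25.2] mean [698.2 -36.9  66.1] rect [697.8 -33.2] [49.  45.8] 10.6
```

View pics/wrist12.png

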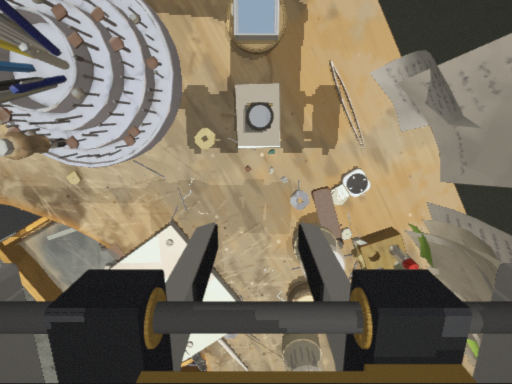

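View pics/scene12.png

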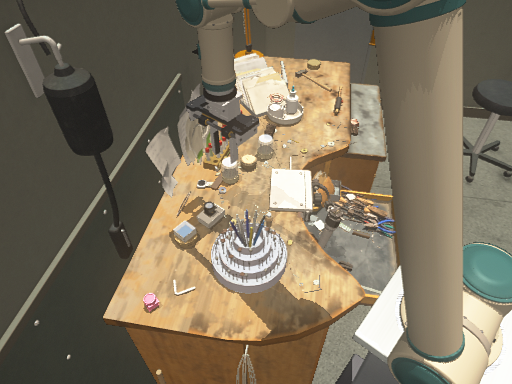

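```bash
python3 -c "
from cell import *
print(job_done()); print(get_state()['time'])"
```

```text
the job is handed in; nothing more can be done
None
the job is handed in; nothing more can be done
```

The bench is set out as asked, in the order asked, and handed in at about 35 s of the 115 s allowed. No placement had to be redone. The gripper has let go of everything and stands clear at about 0.2 m up.

What the last camera measurements showed:

| Item | Measured | Reference | Off by |
|---|---|---|---|
| Flux pot | (691.5, -111) mm | midpoint of the two bur tubs, about (692, -110) mm | about 1 mm |
| Brass tin | (624, 220) mm | target (623.5, 220.3) mm, 95 mm from the card box's centre | under 1 mm |
| Stone box | (623.5, 221) mm | tin's centre | about 1 mm |
| Loupe | (627, 126) mm, upright, top about 53 mm up | lid centre (626, 125.3) mm | about 1 mm |

- **Landmarks:** The card box and both bur tubs read the same as at the start, within measuring error.
- **Disagreements:** The three cameras differ by 2 to 3 mm in absolute position, much as the calibration allows. In the last wrist and side views the stone box, tin or pot were partly cut off or hidden. For those I relied on the whole-object views taken just after each placement.
- **Contacts:** I saw no unexpected contact. The force readings I took never went above about 3 N.

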